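# Prop up a cast sign-post base with a pry bar

### The arm

A 6-joint arm with a two-finger parallel gripper is mounted at the origin on the work surface; the furniture and walls round the work are solid. World frame = base frame: x ahead of the robot, y to its left, z up, the work surface at z = 0. Lengths are in mm, angles in rad, forces in N, time in s.
With the tool pointing down it reaches from about 225 to 875 mm from the base axis. Payload 3.4 kg.
Tool frame: the origin (TCP) lies at the centre of the arm's flange, where the gripper is bolted on; the fingertips stand 173 mm ahead of it and the grasp point (between the pads) lies manip.tcp_to_grasp ahead of it (manip.tcp_to_grasp is the distance from the TCP to the grasp point, in mm); z points along the fingers, y is the line along which they close (so a half turn about z gives the same grasp; the last joint's range is limited). The gripper opens to 85 mm and grips with 20 to 120 N. Pads are 22 mm wide; open, the fingers measure 114 mm over their backs; the gripper's body (76 mm by 85 mm) begins 54 mm behind the grasp point. The pads swing forward as they close: fully open they stand 13 mm farther back than shut.
Start: joints at [1.01, 0.276, 1.505, -0, 1.361, -0.121], TCP at [244.823, 520.294, 404.728] pointing down, gripper open.
Joint ranges: [-2.89, 2.89], [-0.75, 2.08], [0.22, 2.7], [-1.18, 4.32], [0.11, 2.71], [-2.7, 2.7]. Speed limits (rad/s): [2.57, 2.57, 3.14, 3.14, 3.14, 3.14].

### API

Orientations are given as a unit quaternion [w, x, y, z].
In Python, from bench import manip gives the robot as it stands.
- The arm moves only by the shell command python3 -m handwheel 'ROWS' [FORCE]. ROWS is JSON, a list of rows, each an object with "dp": the shift along the tool's x, y, z in units of 30 mm (1.0 is 30 mm), a list of three; "turn": the turn about the tool's z in units of 5 degrees (1.0 is 5 degrees); "grip": the opening, from 0 (shut) to 1 (fully open). In form: [{"dp": [x, y, z], "turn": turn, "grip": grip}, ...]. A call has exactly 8 rows; each row shifts and turns the commanded pose from where the row before left it, along the tool's axes as they then stand; what a row does not reach is not made up. A row lasts 1/12 s, in which the tool goes at most 41.7 mm and 7.16 degrees, less where a joint would pass 70% of its speed; a pose out of reach is approached as far as the arm can. A call is refused whole if a number of a shift passes 1 or a number of a turn 1, either way. A call with a gripper value outside its range is refused whole. The fingers move at their own pace and stop on an object; FORCE is the grip in N (left out, the last holds). Time passes only in rows, so rows that do not move let the fingers close, or fill a call up. It gives the time, the measured TCP pose, the force, the opening and the grip force at its end, in the units of the state.
- manip.read_state(): the state, without advancing time (a new reading comes with each control period).
- manip.grab_frame(name): name is "side" or "top"; returns a dict with "color" (384x512x3 uint8, red, green, blue), "camera_matrix" (3x3 intrinsics, pixels), "k1" (the pictures are not rectified: a ray, as slopes to the right and down, at radius r is drawn at 1 + k1 r^2 times it, then the intrinsics apply), "extrinsics" (4x4, takes a point from camera to world coordinates). Camera axes: x right, y down, z forward; pixel columns grow to the right and rows downward; lengths in mm; the calibration is good to about 2 mm. A picture is of the moment at which its call begins. There is no depth.
- manip.close_job(): hands the job in; it is judged then, once.
The state is a dict: "clock": time; "joint_positions": joint angles; "joint_velocities": joint speeds; "tau": joint torques, N m; "tool_pos": TCP position; "tool_rot": TCP orientation; "force": force on the tool from outside, world axes, zero at the start; "torque": the same for the moment, N m; "grip_width": finger opening in mm; "grip_force": force on a finger pad.
Only numpy, scipy, OpenCV 4.12 (cv2) and the standard library are available. Lean on these libraries where they do the work, as an engineer would, in place of code of your own. Each camera call takes 0.05 s, during which the arm holds its last target. There are 200 camera calls.

### The job

Take the pry bar by its black grip, rest it over the fulcrum block and push its tip gently into the notch under the heavy mortar base until you feel it meet the stop, without ramming the stop or shoving the base. Then lever the base's front edge up over the fulcrum until the yellow spring prop swings in underneath, and let the base down slowly onto the prop, never letting it drop. Pull the bar out, lay it flat on the table clear of the stand, and leave the things around alone; do not touch the base with the gripper.

Things in the scene. Friction and masses are not known exactly. Their poses are not given: they have to be found in the camera images.
- bar: Pry bar, 260 x 18 mm, 0.32 kg. Origin: underside, midway along; +y points to the tip, z up when it lies flat. Underside flat all along. Steel blade 5 mm thick from y = 85 mm to the tip at y = 130, red shank 8 mm thick, black grip y = -130 to -42 mm, grey collar at its front. Balances near y = -45 mm.
- bar_tip (a point): Middle of the end of the bar's blade, 2.5 mm above its underside. When the bar tips level over the ridge the tip creeps about 2 mm forward: once the stop has been felt, draw the bar back 3 mm before levering.
- bar_grip (a point): Middle of the bar's black grip (26 mm tall, 18 mm wide, 88 mm long), at y = -90 mm of the bar, 13 mm above its underside: take it across the 18 mm. The bar may pitch a few degrees in the fingers under load.
- stand: Fixed grey stand. Origin: on the table, under the middle of the base's front lower edge. The base lies on its +y side; the bar comes from the -y side, pointing along +y. Two wooden bearers carry the base 36 mm above the table; back stop and rear side guides leave it 4 to 5 mm of play. Floor plate 150 mm wide, 8 mm thick, y = -64 to 158 mm.
- fulcrum: Fulcrum block fixed on the stand 28 to 40 mm before the base's front face (differs each time): 50 mm wide, 24 mm deep concrete, topped by a steel ridge of 6 mm radius along x, across the bar's direction. Origin: centre of its underside, 8 mm above the table; top of the ridge 34 mm above the origin. The bar's underside is to rest on the ridge.
- base: Loose heavy base of a sign post, cast mortar, 130 wide (x), 145 long (y), 60 mm thick, steel tube on top (105 mm in all), 2.4 to 3.9 kg. Origin: middle of its front lower edge; +y to its rear, z up. Notch in the middle of the front lower edge: 36 wide, 14 high, 14 mm deep, open to front and below; behind it the underside is flat and free below, down to the floor plate.
- base_front (a point): Middle of the base's front lower edge: 36 mm above the table as it lies flat, about 50 mm standing on the prop; it must rise about 15 mm for the prop to swing in. Out of sight under the base hangs a steel depth stop, 30 mm wide, 22 mm deep, set anew each time 26 to 34 mm behind this edge: push the bar's tip on it lightly (5 to 10 N; over 30 N is ramming).
- base_rear (a point): Middle of the base's rear lower edge, about which it tips; it should stay in place (within 6 mm).
- prop (a joint): Angle of the yellow spring prop: two legs 14 mm wide, 42 mm either side of the middle, on one axle 14 mm above the table, 6 mm behind the base's front face. 0 to 0.1: legs lean out against the base's front face; a light spring swings them in once the edge is high enough; 0.46: upright under the base, at their end stop.
- line_reel: Bystander: reel of pink line, 55 mm wide, 54 mm high, standing; origin at the centre of its underside.
Not all that is in view belongs to the job. What is shaped like the base but blue is not meant.

How it is judged:
By the outcome, as a careful person would: the job done as asked, in the order asked, and still so for the second after the job is handed in, with the robot touching nothing.
It also fails if it takes over 72 s, if anything falls off the work surface, if the arm or the gripper's body presses on something with over 40 N, if the wrist force passes 120 N, or if a joint passes its speed limit or range.

## Working session

There is one attempt and no reset: what is moved stays moved. The work goes in short steps, Python scripts to look and compute and a shell command to move; the robot and the scene stay as the last step left them, time stands still between calls to the robot, and variables do not carry over. Pictures are saved under pics/ and viewed, at most 10 in all, crops included, and the job is handed in when it is done.

```bash
mkdir -p pics; cat > h.py <<'E'
import numpy as np,cv2
from bench import manip
def snap(n,f):
    d=manip.grab_frame(n);cv2.imwrite(f'pics/{f}.png',d['color'][:,:,::-1]);np.savez(f'pics/{f}.npz',K=d['camera_matrix'],k=d['k1'],E=d['extrinsics']);return d
def ray(f,u,v):
    d=np.load(f'pics/{f}.npz');K=d['K'];k=float(d['k']);E=d['E']
    r=cv2.undistortPoints(np.array([[[u,v]]],float),K,np.array([k,0,0,0.]))[0,0]
    return E[:3,3],E[:3,:3]@np.array([r[0],r[1],1])
def at(f,u,v,z):
    o,d=ray(f,u,v);return (o+d*(z-o[2])/d[2]).round(1)
def proj(f,P):
    d=np.load(f'pics/{f}.npz');E=d['E'];p=E[:3,:3].T@(np.array(P,float)-E[:3,3]);a=p[:2]/p[2];a=a*(1+float(d['k'])*(a@a))
    return (d['K']@np.r_[a,1])[:2].round(1)
E
python3 - <<'E'
from h import *
a=snap('top','t0');b=snap('side','s0')
for d in(a,b):print(d['extrinsics'].round(2).tolist(),d['camera_matrix'][0,0],d['k1'])
c=np.hstack([a['color'],b['color']])
print(manip.tcp_to_grasp,manip.read_state())
for n in 'ts':
    im=cv2.imread(f'pics/{n}0.png');cv2.imwrite(f'pics/{n}0b.png',cv2.resize(im,(800,600),interpolation=cv2.INTER_CUBIC))
E
```

```text
[[-0.01, -0.99, 0.17, 206.53], [-1.0, 0.01, -0.02, -39.01], [0.02, -0.17, -0.99, 1469.01], [0.0, 0.0, 0.0, 1.0]] 406.564488210406 -0.10987358999403751
[[0.84, -0.23, 0.5, -199.07], [-0.54, -0.36, 0.76, -1076.06], [0.0, -0.91, -0.42, 686.77], [0.0, 0.0, 0.0, 1.0]] 399.7218215715764 0.0088268975080222
154.70000000000002 {'clock': 0.1, 'joint_positions': array([ 1.00998980e+00,  2.76528435e-01,  1.50602115e+00,  1.27804517e-05,
        1.36070759e+00, -1.20991918e-01]), 'joint_velocities': array([-0.00062686,  0.00073138, -0.00347053, -0.00038232,  0.00045952,
       -0.00125454]), 'tau': array([ 2.26830343e-03, -4.17699909e+01, -2.46406657e+01, -3.45603166e-04,
        5.78403400e-03, -1.58661112e-05]), 'tool_pos': array([244.71333482, 520.11288533, 403.92204347]), 'tool_rot': array([-2.84143268e-04,  2.18140390e-01,  9.75917044e-01, -7.82280344e-04]), 'force': array([ 0.41793716, -0.64757504, -0.40182494]), 'torque': array([ 0.00633902, -0.01037263, -0.02248226]), 'grip_force': 0.0, 'grip_width': 85.780303758256}
```

View pics/t0b.png

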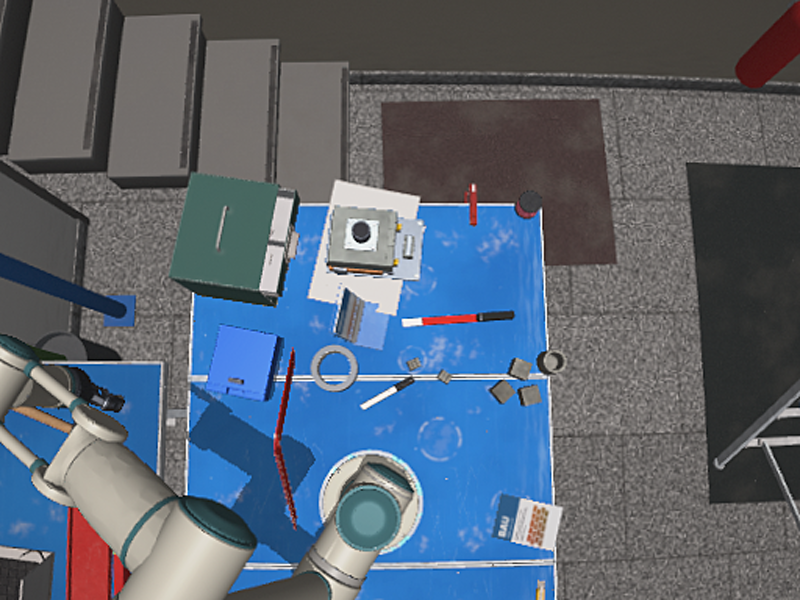

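View pics/s0b.png

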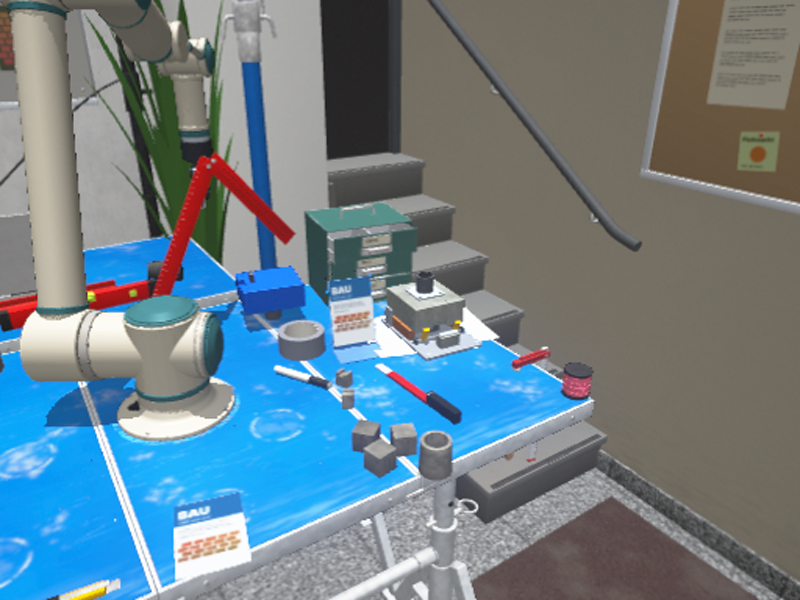

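The top view shows the mortar base at (362,240), with its yellow prop legs at (399,228) and (395,262) and the fulcrum at (408,247). The bar runs from its tip at (402,322) to its black grip end at (513,315). Other objects are the blue box at (243,362), a white marker at (385,393) and the reel at (528,204). The bar with the red shank and black grip fits the description. The grey base with prop and fulcrum is the one meant, not the blue one. I'll confirm both in an enlarged crop.

```bash
python3 - <<'E'
import cv2,numpy as np
t=cv2.imread('pics/t0.png')[108:223,196:346];s=cv2.imread('pics/s0.png')[165:280,235:385]
# top cols 196.., rows 108..; x5
cv2.imwrite('pics/c1.png',cv2.resize(t,None,fx=5,fy=5,interpolation=cv2.INTER_CUBIC))
cv2.imwrite('pics/c2.png',cv2.resize(s,None,fx=5,fy=5,interpolation=cv2.INTER_CUBIC))
E
```

```text
(no output)
```

View pics/c1.png

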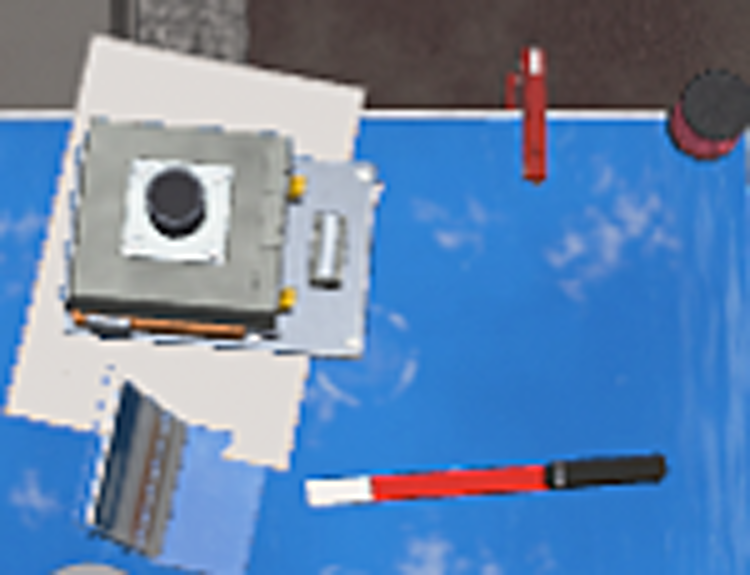

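View pics/c2.png

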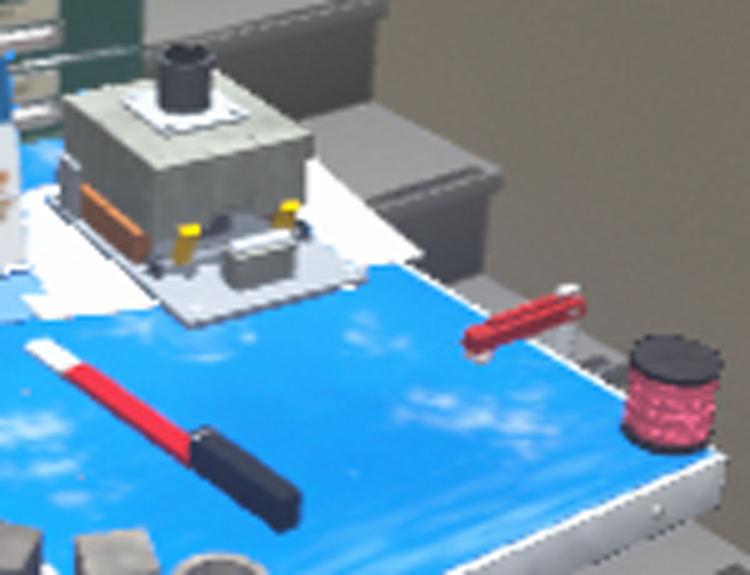

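```bash
python3 - <<'E'
from h import *
T=lambda x,y,z:at('t0',196+(x+.5)/5-.5,108+(y+.5)/5-.5,z)
S=lambda x,y,z:at('s0',235+(x+.5)/5-.5,165+(y+.5)/5-.5,z)
for n,v in dict(tip=T(306,493,5),joint=T(371,489,6),collar=T(550,474,26),end=T(664,467,26),
 plR=T(380,164,8),plL=T(360,357,8),fR=T(331,212,42),fL=T(323,285,42),b1=T(92,122,96),b2=T(292,135,96),b3=T(277,312,96),b4=T(68,300,96),
 sTipL=S(27,347,5),sTipR=S(45,340,5),sCollar=S(203,430,26),sEndR=S(300,487,26),sEndL=S(276,507,26),sfL=S(225,247,42),sfR=S(296,232,42),splL=S(193,325,8),splR=S(367,275,8),
 sb_topfrontL=S(157,169,96),sb_topfrontR=S(312,133,96),sreel=S(668,440,0),card=S(150,300,0),propL=S(190,230,36)).items(): print(n,v)
E
```

```text
tip [403.9 -73.3   5. ]
joint [ 406.3 -120.6    6. ]
collar [ 413.6 -248.7   26. ]
end [ 418.1 -331.7   26. ]
plR [ 651. -131.    8.]
plL [ 503.8 -113.8    8. ]
fR [604.5 -92.6  42. ]
fL [550.  -86.2  42. ]
b1 [655.9  77.1  96. ]
b2 [645.7 -63.8  96. ]
b3 [518.  -52.3  96. ]
b4 [527.3  92.3  96. ]
sTipL [399.3 -79.5   5. ]
sTipR [414.3 -78.1   5. ]
sCollar [ 419.3 -252.    26. ]
sEndR [ 431.2 -331.3   26. ]
sEndL [ 407.2 -339.6   26. ]
sfL [554.3 -90.7  42. ]
sfR [610.4 -99.2  42. ]
splL [ 507.3 -119.6    8. ]
splR [ 654.  -128.1    8. ]
sb_topfrontL [520.9 -54.   96. ]
sb_topfrontR [649.5 -64.   96. ]
sreel [ 682.  -385.4    0. ]
card [510.7 -63.2   0. ]
propL [555.9 -46.9  36. ]
```

The crops confirm both targets: the bar with white blade, red shank and black grip, and the grey mortar base with yellow prop legs and fulcrum ridge. The two cameras agree within about 5 mm. Next I check the red folding rule's height and work out the approach.

```bash
python3 - <<'E'
from h import *
k=.64
def tri(a,b):
    o1,d1=ray('t0',*(np.array(a)*k));o2,d2=ray('s0',*(np.array(b)*k))
    s=np.linalg.lstsq(np.c_[d1,-d2],o2-o1,rcond=None)[0];p,q=o1+s[0]*d1,o2+s[1]*d2
    return ((p+q)/2).round(),np.linalg.norm(p-q).round(1)
print(tri((278,438),(212,160)),tri((292,350),(290,240)),tri((293,525),(165,290)))
def R(q):
    w,x,y,z=q;return np.array([[1-2*(y*y+z*z),2*(x*y-w*z)],[2*(x*y+w*z),1-2*(x*x+z*z)]])
s=manip.read_state();M=R(s['tool_rot']);
print(M, (M.T@(np.array([417,-294])-s['tool_pos'][:2]))/30)
E
```

```text
(array([163., 135., 432.]), np.float64(6.3)) (array([319., 145., 238.]), np.float64(0.4)) (array([ 11., 136., 196.]), np.float64(60.5))
[[-0.90482938  0.4257734 ]
 [ 0.42577429  0.90482832]] [-16.75061249 -22.10924373]
```

```bash
python3 -m handwheel '[{"dp":[-0.5,-0.3,-1],"turn":0,"grip":1},{"dp":[-0.894,-0.562,-1],"turn":0,"grip":1},{"dp":[-0.894,-0.562,-1],"turn":0,"grip":1},{"dp":[-0.894,-0.562,-1],"turn":0,"grip":1},{"dp":[-0.894,-0.562,-0.5],"turn":0,"grip":1},{"dp":[-0.894,-0.562,0],"turn":0,"grip":1},{"dp":[-0.894,-0.562,0],"turn":0,"grip":1},{"dp":[-0.894,-0.562,0],"turn":0,"grip":1}]'
python3 -m handwheel '[{"dp":[-0.894,-0.562,0],"turn":0,"grip":1},{"dp":[-0.894,-0.562,0],"turn":0,"grip":1},{"dp":[-0.894,-0.562,0],"turn":0,"grip":1},{"dp":[-0.894,-0.562,0],"turn":0,"grip":1},{"dp":[-0.632,-0.854,0],"turn":0,"grip":1},{"dp":[-0.632,-0.854,0],"turn":0,"grip":1},{"dp":[-0.632,-0.854,0],"turn":0,"grip":1},{"dp":[-0.632,-0.854,0],"turn":0,"grip":1}]'
```

```text
clock: 0.77
tool_pos: [372.3, 321.2, 535.8]
tool_rot: [0.0, 0.218, 0.976, 0.0]
force: [0.2, 0.4, -0.6]
grip_width: 85.5
grip_force: 0.0
clock: 1.43
tool_pos: [465.2, 89.4, 535.2]
tool_rot: [-0.0, 0.218, 0.976, -0.0]
force: [0.7, -0.5, -0.3]
grip_width: 85.6
grip_force: 0.0
```

```bash
python3 -m handwheel '[{"dp":[-0.307,-0.941,0],"turn":0,"grip":1},{"dp":[-0.307,-0.941,0],"turn":0,"grip":1},{"dp":[-0.307,-0.941,0],"turn":0,"grip":1},{"dp":[-0.307,-0.941,0],"turn":0,"grip":1},{"dp":[-0.307,-0.941,0],"turn":0,"grip":1},{"dp":[-0.307,-0.941,0],"turn":0,"grip":1},{"dp":[-0.307,-0.941,0],"turn":0,"grip":1},{"dp":[-0.307,-0.941,0],"turn":0,"grip":1}]'
python3 -m handwheel '[{"dp":[-0.307,-0.941,0],"turn":0,"grip":1},{"dp":[-0.307,-0.941,0],"turn":0,"grip":1},{"dp":[-0.307,-0.941,0],"turn":0,"grip":1},{"dp":[-0.307,-0.941,0],"turn":0,"grip":1},{"dp":[-0.307,-0.941,0],"turn":0,"grip":1},{"dp":[0,0,0.9],"turn":1,"grip":1},{"dp":[0,0,0.9],"turn":1,"grip":1},{"dp":[0,0,0.9],"turn":1,"grip":1}]'
python3 -m handwheel '[{"dp":[0,0,0.9],"turn":1,"grip":1},{"dp":[0,0,0.9],"turn":1,"grip":1},{"dp":[0,0,0.9],"turn":1,"grip":1},{"dp":[0,0,0.9],"turn":1,"grip":1},{"dp":[0,0,0.9],"turn":1,"grip":1},{"dp":[0,0,0.5],"turn":1,"grip":1},{"dp":[0,0,0],"turn":1,"grip":0.6},{"dp":[0,0,0],"turn":1,"grip":0.6}]'
python3 -m handwheel '[{"dp":[0,0,0],"turn":1,"grip":0.6},{"dp":[0,0,0],"turn":0.4,"grip":0.6},{"dp":[0,0,0],"turn":0,"grip":0.6},{"dp":[0,0,0],"turn":0,"grip":0.6},{"dp":[0,0,0],"turn":0,"grip":0.6},{"dp":[0,0,0],"turn":0,"grip":0.6},{"dp":[0,0,0],"turn":0,"grip":0.6},{"dp":[0,0,0],"turn":0,"grip":0.6}]'
python3 - <<'E'
from h import *
snap('top','t1');b=snap('side','s1')['color'][:,:,::-1]
cv2.imwrite('pics/s1c.png',cv2.resize(b[110:290,200:400],None,fx=3.2,fy=3.2,interpolation=cv2.INTER_CUBIC))
print(manip.read_state()['joint_positions'])
E
```

```text
clock: 2.1
tool_pos: [435.1, -146.1, 535.3]
tool_rot: [-0.0, 0.218, 0.976, 0.0]
force: [1.1, 0.0, -0.2]
grip_width: 85.2
grip_force: 0.0
clock: 2.77
tool_pos: [417.0, -292.9, 453.3]
tool_rot: [0.0, 0.346, 0.938, 0.0]
force: [0.2, 0.8, -0.3]
grip_width: 85.8
grip_force: 0.0
clock: 3.43
tool_pos: [416.8, -291.6, 302.7]
tool_rot: [-0.002, 0.646, 0.764, 0.0]
force: [0.2, -0.0, 0.1]
grip_width: 63.7
grip_force: 0.0
clock: 4.1
tool_pos: [417.3, -292.1, 304.6]
tool_rot: [0.0, 0.69, 0.724, 0.0]
force: [0.1, -0.1, -0.3]
grip_width: 51.1
grip_force: 0.0
[-7.47393021e-01  2.57597814e-01  1.79883475e+00  9.19763270e-05
  1.08510488e+00 -7.96432561e-01]
```

View pics/s1c.png

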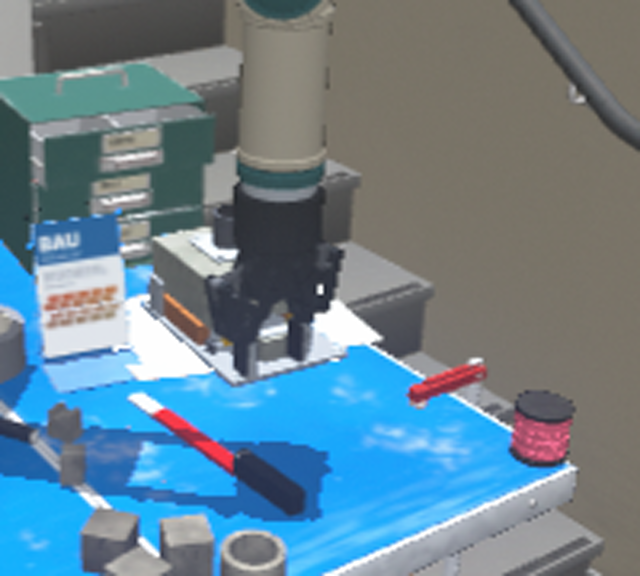

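The jaws stand above and astride the black grip, which runs from (240,465) to (300,495) in the crop. I'll descend with a small shift back.

```bash
python3 -m handwheel '[{"dp":[-0.2,0,0.8],"turn":0,"grip":0.6},{"dp":[0,0,0.8],"turn":0,"grip":0.6},{"dp":[0,0,0.8],"turn":0,"grip":0.6},{"dp":[0,0,0.8],"turn":0,"grip":0.6},{"dp":[0,0,0.5],"turn":0,"grip":0.6},{"dp":[0,0,0.3],"turn":0,"grip":0.6},{"dp":[0,0,0.2],"turn":0,"grip":0.6},{"dp":[0,0,0],"turn":0,"grip":0.6}]' 25
python3 -m handwheel '[{"dp":[0,0,0],"turn":0,"grip":0.3},{"dp":[0,0,0],"turn":0,"grip":0.2},{"dp":[0,0,0],"turn":0,"grip":0},{"dp":[0,0,0],"turn":0,"grip":0},{"dp":[0,0,0],"turn":0,"grip":0},{"dp":[0,0,0],"turn":0,"grip":0},{"dp":[0,0,0],"turn":0,"grip":0},{"dp":[0,0,0],"turn":0,"grip":0}]' 25
```

```text
clock: 4.87
tool_pos: [417.5, -298.0, 177.9]
tool_rot: [-0.001, 0.69, 0.724, 0.0]
force: [-0.8, 0.9, 0.3]
grip_width: 51.4
grip_force: 0.0
clock: 5.53
tool_pos: [418.2, -298.5, 179.8]
tool_rot: [0.001, 0.69, 0.724, 0.0]
force: [0.2, 0.8, 6.1]
grip_width: 17.2
grip_force: 27.3
```

```bash
python3 -m handwheel '[{"dp":[0,0,-0.3],"turn":0,"grip":0},{"dp":[0,0,-0.6],"turn":0,"grip":0},{"dp":[0,0,-0.8],"turn":0,"grip":0},{"dp":[0,0,-0.8],"turn":0,"grip":0},{"dp":[0,0,-0.8],"turn":0,"grip":0},{"dp":[0,0,-0.6],"turn":0,"grip":0},{"dp":[0,0,0],"turn":0,"grip":0},{"dp":[0,0,0],"turn":0,"grip":0}]' 25
python3 - <<'E'
from h import *
snap('top','t2');b=snap('side','s2')['color'][:,:,::-1]
cv2.imwrite('pics/s2c.png',cv2.resize(b[130:270,200:380],None,fx=4,fy=4,interpolation=cv2.INTER_CUBIC))
print(manip.read_state()['force'],manip.read_state()['torque'])
E
```

```text
clock: 6.2
tool_pos: [417.4, -298.0, 296.1]
tool_rot: [0.001, 0.69, 0.724, -0.0]
force: [-0.5, 0.9, -2.8]
grip_width: 17.7
grip_force: 26.0
[-0.68201471 -0.01217029 -3.39987158] [-0.16282761 -0.01152913  0.02445011]
```

View pics/s2c.png

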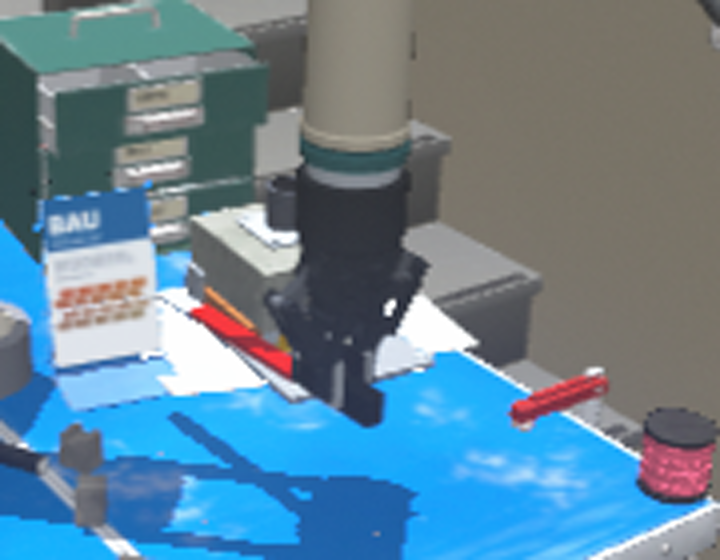

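```bash
cat >> h.py <<'E'
def barpt(tcp,yaw,pitch,s,h,gz=24.):
    # point s mm ahead of grasp along bar, h above underside; yaw: bar dir=(sin,cos) deg, pitch tip-down deg
    p,a=np.radians([pitch,yaw]);u=np.array([np.sin(a),np.cos(a),0])
    g=np.array(tcp)-[0,0,154.7];f=np.cos(p)*u-[0,0,np.sin(p)];n=np.sin(p)*u+[0,0,np.cos(p)]
    return g+s*f+(h-gz)*n
E
python3 - <<'E'
from h import *
t=[417.4,-298,296.1]
for p in (-5,0,5,10,15):
    r=[(proj('s2',barpt(t,-2.8,p,s,h))-[200,130])*4 for s,h in((178,8),(-37,26),(50,8))]
    print(p,np.round(r).tolist(),[proj('t2',barpt(t,-2.8,p,s,6)).tolist() for s in (178,223)])
E
```

```text
-5 [[195.0, 285.0], [376.0, 397.0], [296.0, 360.0]] [[271.6, 199.3], [258.1, 199.8]]
0 [[196.0, 303.0], [376.0, 393.0], [296.0, 366.0]] [[271.6, 199.9], [258.2, 200.7]]
5 [[197.0, 321.0], [376.0, 388.0], [298.0, 372.0]] [[272.0, 200.6], [258.7, 201.5]]
10 [[200.0, 340.0], [376.0, 384.0], [299.0, 378.0]] [[272.7, 201.2], [259.8, 202.2]]
15 [[203.0, 358.0], [375.0, 380.0], [301.0, 384.0]] [[273.9, 201.7], [261.3, 202.9]]
```

The bar is nearly level in the fingers (about 2° down), so it will have to be pitched against the notch ceiling. First I line it up in front of the fulcrum.

```bash
python3 -m handwheel '[{"dp":[-0.5,0,0],"turn":0.74,"grip":0},{"dp":[-0.55,0,0],"turn":0.74,"grip":0},{"dp":[0,0.8,0],"turn":0,"grip":0},{"dp":[0,0.9,0],"turn":0,"grip":0},{"dp":[0,0.9,0],"turn":0,"grip":0},{"dp":[0,0.9,0],"turn":0,"grip":0},{"dp":[0,0.8,0],"turn":0,"grip":0},{"dp":[0,0.6,0],"turn":0,"grip":0}]' 30
python3 -m handwheel '[{"dp":[0,0,0],"turn":0,"grip":0},{"dp":[0,0,0],"turn":0,"grip":0},{"dp":[0,0,0],"turn":0,"grip":0},{"dp":[0,0,0],"turn":0,"grip":0},{"dp":[0,0,0],"turn":0,"grip":0},{"dp":[0,0,0],"turn":0,"grip":0},{"dp":[0,0,0],"turn":0,"grip":0},{"dp":[0,0,0],"turn":0,"grip":0}]' 30
python3 - <<'E'
from h import *
a=snap('top','t3')['color'][:,:,::-1];b=snap('side','s3')['color'][:,:,::-1]
A=cv2.resize(a[115:215,215:335],None,fx=3.3,fy=3.3,interpolation=cv2.INTER_CUBIC)
B=cv2.resize(b[165:265,235:355],None,fx=3.3,fy=3.3,interpolation=cv2.INTER_CUBIC)
cv2.imwrite('pics/c3.png',np.hstack([A,B]))
s=manip.read_state();print(s['tool_pos'],s['tool_rot'],s['force'])
E
```

```text
clock: 6.97
tool_pos: [566.2, -341.1, 292.7]
tool_rot: [-0.002, 0.735, 0.678, -0.0]
force: [-0.2, -0.1, -2.8]
grip_width: 17.1
grip_force: 31.1
clock: 7.63
tool_pos: [564.3, -341.4, 295.9]
tool_rot: [0.0, 0.735, 0.678, 0.0]
force: [-0.2, 0.5, -3.3]
grip_width: 17.3
grip_force: 31.1
[ 564.44036862 -341.41299215  295.86031427] [1.29524441e-04 7.34985763e-01 6.78082522e-01 6.98322929e-05] [ 1.40404592 -0.65766903 -2.99355295]
```

View pics/c3.png

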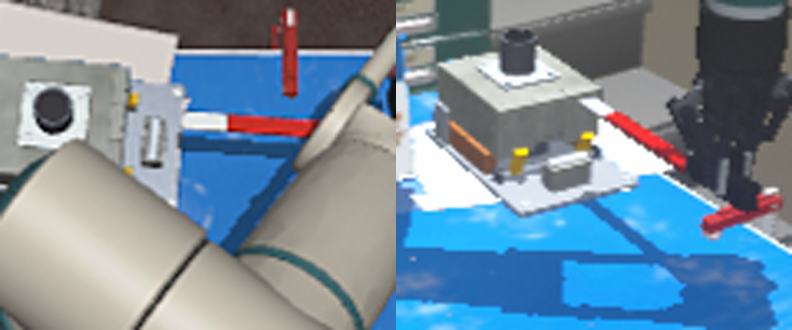

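```bash
python3 - <<'E'
from h import *
def tri(a,b):
    o1,d1=ray('t3',*a);o2,d2=ray('s3',*b)
    s=np.linalg.lstsq(np.c_[d1,-d2],o2-o1,rcond=None)[0];p,q=o1+s[0]*d1,o2+s[1]*d2
    return ((p+q)/2).round(1),(p-q).round(1)
T=lambda x,y:(215+x/3.3,115+y/3.3);S=lambda x,y:(235+(x-396)/3.3,165+y/3.3)
print('tip',tri(T(184,122),S(585,105)),'joint',tri(T(230,124),S(610,118)))
print('ridge',tri(T(153,141),S(568,164)))
t=[564.4,-341.4,295.9]
for p in(0,2,4):print(p,barpt(t,4.6,p,223,5),barpt(t,4.6,p,178,8))
E
```

```text
tip (array([ 579.2, -121.8,  113.7]), array([-3.3,  2.1, -1. ])) joint (array([ 574.5, -168.9,  119.4]), array([-1.8,  1.2, -0.6]))
ridge (array([581.5, -92.9,  31.7]), array([-6.1,  3.7, -1.7]))
0 [ 582.28436013 -119.1183101   122.2       ] [ 578.67540853 -163.97335963  125.2       ]
2 [ 582.22028632 -119.91467265  114.42898652] [ 578.6219299  -164.63803645  118.99763635]
4 [ 582.13450123 -120.98088094  106.6905894 ] [ 578.55112405 -165.51807049  112.82232287]
```

```bash
python3 -m handwheel '[{"dp":[0.4,0,0],"turn":0,"grip":0},{"dp":[0.6,0,0],"turn":0,"grip":0},{"dp":[0.4,0,0],"turn":0,"grip":0},{"dp":[0.13,0,0.2],"turn":0,"grip":0},{"dp":[0,0,0.5],"turn":0,"grip":0},{"dp":[0,0,0.6],"turn":0,"grip":0},{"dp":[0,0,0.4],"turn":0,"grip":0},{"dp":[0,0,0.2],"turn":0,"grip":0}]' 30
python3 -m handwheel '[{"dp":[0,0,0],"turn":0,"grip":0},{"dp":[0,0,0],"turn":0,"grip":0},{"dp":[0,0,0.06],"turn":0,"grip":0},{"dp":[0,0,0.06],"turn":0,"grip":0},{"dp":[0,0,0],"turn":0,"grip":0},{"dp":[0,0,0],"turn":0,"grip":0},{"dp":[0,0,0],"turn":0,"grip":0},{"dp":[0,0,0],"turn":0,"grip":0}]' 30
```

```text
clock: 8.4
tool_pos: [567.8, -294.2, 236.5]
tool_rot: [-0.002, 0.734, 0.679, -0.0]
force: [-0.0, 0.8, -3.4]
grip_width: 17.6
grip_force: 31.0
clock: 9.07
tool_pos: [568.3, -295.7, 235.3]
tool_rot: [0.0, 0.735, 0.678, 0.0]
force: [-0.4, -0.2, -3.2]
grip_width: 17.4
grip_force: 31.0
```

```bash
python3 -m handwheel '[{"dp":[0,0,0.05],"turn":0,"grip":0},{"dp":[0,0,0.05],"turn":0,"grip":0},{"dp":[0,0,0.05],"turn":0,"grip":0},{"dp":[0,0,0],"turn":0,"grip":0},{"dp":[0,0,0],"turn":0,"grip":0},{"dp":[0,0,0],"turn":0,"grip":0},{"dp":[0,0,0],"turn":0,"grip":0},{"dp":[0,0,0],"turn":0,"grip":0}]' 30
python3 -m handwheel '[{"dp":[0,0,0.05],"turn":0,"grip":0},{"dp":[0,0,0.05],"turn":0,"grip":0},{"dp":[0,0,0],"turn":0,"grip":0},{"dp":[0,0,0],"turn":0,"grip":0},{"dp":[0,0,0],"turn":0,"grip":0},{"dp":[0,0,0],"turn":0,"grip":0},{"dp":[0,0,0],"turn":0,"grip":0},{"dp":[0,0,0],"turn":0,"grip":0}]' 30
python3 -c "from bench import manip;s=manip.read_state();print(s['force'],s['torque'])"
```

```text
clock: 9.73
tool_pos: [568.3, -295.6, 230.6]
tool_rot: [0.0, 0.735, 0.678, 0.0]
force: [0.1, -0.3, -2.8]
grip_width: 17.6
grip_force: 31.1
clock: 10.4
tool_pos: [568.3, -295.6, 227.5]
tool_rot: [-0.0, 0.735, 0.678, 0.0]
force: [-0.3, 0.1, -3.4]
grip_width: 17.1
grip_force: 31.1
[-0.32224762  0.10484951 -3.41620835] [-0.18848453 -0.02651535 -0.03301767]
```

```bash
python3 -m handwheel '[{"dp":[0,0,0.05],"turn":0,"grip":0},{"dp":[0,0,0.04],"turn":0,"grip":0},{"dp":[0,0,0],"turn":0,"grip":0},{"dp":[0,0,0],"turn":0,"grip":0},{"dp":[0,0,0],"turn":0,"grip":0},{"dp":[0,0,0],"turn":0,"grip":0},{"dp":[0,0,0],"turn":0,"grip":0},{"dp":[0,0,0],"turn":0,"grip":0}]' 30
python3 -c "from bench import manip;s=manip.read_state();print(s['force'],s['torque'])"
python3 -m handwheel '[{"dp":[0,0,0.05],"turn":0,"grip":0},{"dp":[0,0,0.04],"turn":0,"grip":0},{"dp":[0,0,0],"turn":0,"grip":0},{"dp":[0,0,0],"turn":0,"grip":0},{"dp":[0,0,0],"turn":0,"grip":0},{"dp":[0,0,0],"turn":0,"grip":0},{"dp":[0,0,0],"turn":0,"grip":0},{"dp":[0,0,0],"turn":0,"grip":0}]' 30
python3 -c "from bench import manip;s=manip.read_state();print(s['force'],s['torque'])"
```

```text
clock: 11.07
tool_pos: [568.3, -295.6, 224.9]
tool_rot: [0.0, 0.735, 0.678, 0.0]
force: [-0.6, 0.8, -3.0]
grip_width: 17.3
grip_force: 31.1
[-0.57805735  0.8252146  -2.98756311] [-0.13699366  0.03222923  0.02032178]
clock: 11.73
tool_pos: [568.3, -295.6, 222.2]
tool_rot: [-0.0, 0.735, 0.678, 0.0]
force: [0.3, 0.0, -3.2]
grip_width: 17.0
grip_force: 31.1
[ 3.45956274e-01  2.49378183e-03 -3.19868766e+00] [-0.06324704 -0.00278105  0.04054484]
```

```bash
python3 -m handwheel '[{"dp":[0,0,0.04],"turn":0,"grip":0},{"dp":[0,0,0.03],"turn":0,"grip":0},{"dp":[0,0,0],"turn":0,"grip":0},{"dp":[0,0,0],"turn":0,"grip":0},{"dp":[0,0,0],"turn":0,"grip":0},{"dp":[0,0,0],"turn":0,"grip":0},{"dp":[0,0,0],"turn":0,"grip":0},{"dp":[0,0,0],"turn":0,"grip":0}]' 30
python3 - <<'E'
from h import *
s=manip.read_state();print(s['force'],s['torque'])
b=snap('side','s4')['color'][:,:,::-1]
s=manip.read_state();print(s['force'],s['torque'])
cv2.imwrite('pics/c4.png',cv2.resize(b[170:250,240:350],None,fx=7,fy=7,interpolation=cv2.INTER_CUBIC))
E
```

```text
clock: 12.4
tool_pos: [568.4, -295.7, 220.1]
tool_rot: [0.0, 0.735, 0.678, 0.0]
force: [0.5, -0.4, -0.4]
grip_width: 17.7
grip_force: 31.4
[ 0.46051199 -0.39537052 -0.41038657] [0.15572171 0.0112522  0.01792182]
[ 0.23043398 -0.36162589 -0.04118386] [ 0.17995607 -0.01426148 -0.00287819]
```

View pics/c4.png

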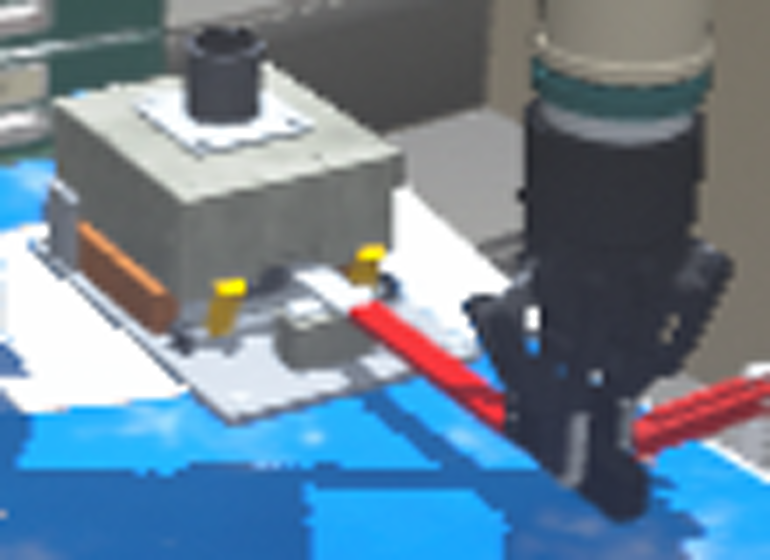

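```bash
python3 - <<'E'
from h import *
O=np.array([585.2,-59]);a=np.radians(4.6);u=np.array([np.sin(a),np.cos(a)]);r=np.array([u[1],-u[0]])
f=lambda x,y,z:((proj('s4',[*(O+r*x+u*y),z])-[240,170])*7).round()
for n,p in dict(nTL=(-18,0,50),nTR=(18,0,50),nBL=(-18,0,36),nBR=(18,0,36),cornL=(-65,0,36),cornR=(65,0,36),topL=(-65,0,96),topR=(65,0,96),tipL=(-9,-14,47),tipR=(9,-14,47)).items():print(n,f(*p))
E
```

```text
nTL [260. 262.]
nTR [319. 248.]
nBL [258. 287.]
nBR [318. 272.]
cornL [178. 307.]
cornR [394. 253.]
topL [181. 199.]
topR [400. 148.]
tipL [289. 275.]
tipR [319. 267.]
```

The blade rests on the ridge, and the tip at (300,273) lies just before the dark notch at (260–320,250–285). Next I slide it into the notch.

```bash
python3 -m handwheel '[{"dp":[0.1,-0.05,-0.02],"turn":0,"grip":0},{"dp":[0.1,0,0],"turn":0,"grip":0},{"dp":[0.1,0,0],"turn":0,"grip":0},{"dp":[0.1,0,0],"turn":0,"grip":0},{"dp":[0.1,0,0],"turn":0,"grip":0},{"dp":[0,0,0],"turn":0,"grip":0},{"dp":[0,0,0],"turn":0,"grip":0},{"dp":[0,0,0],"turn":0,"grip":0}]' 30
python3 -c "from bench import manip;s=manip.read_state();print(s['force'],s['torque'])"
python3 -m handwheel '[{"dp":[0.1,0,0],"turn":0,"grip":0},{"dp":[0.07,0,0],"turn":0,"grip":0},{"dp":[0,0,0],"turn":0,"grip":0},{"dp":[0,0,0],"turn":0,"grip":0},{"dp":[0,0,0],"turn":0,"grip":0},{"dp":[0,0,0],"turn":0,"grip":0},{"dp":[0,0,0],"turn":0,"grip":0},{"dp":[0,0,0],"turn":0,"grip":0}]' 30
python3 -c "from bench import manip;s=manip.read_state();print(s['force'],s['torque'])"
```

```text
clock: 13.12
tool_pos: [568.0, -280.0, 220.5]
tool_rot: [-0.001, 0.735, 0.678, 0.0]
force: [0.1, 1.1, -1.5]
grip_width: 17.1
grip_force: 31.3
[ 0.10786877  1.14159558 -1.51705782] [ 0.36679664 -0.06947937  0.02007514]
clock: 13.78
tool_pos: [568.4, -275.4, 220.6]
tool_rot: [-0.0, 0.735, 0.678, 0.0]
force: [-0.1, 0.6, -1.2]
grip_width: 17.4
grip_force: 31.3
[-0.10641449  0.60978744 -1.21372223] [ 0.2837623  -0.04369343 -0.03815121]
```

```bash
python3 -m handwheel '[{"dp":[0.1,0,0],"turn":0,"grip":0},{"dp":[0,0,-0.1],"turn":0,"grip":0},{"dp":[0,0,-0.1],"turn":0,"grip":0},{"dp":[0.02,0,-0.1],"turn":0,"grip":0},{"dp":[0.03,0,-0.15],"turn":0,"grip":0},{"dp":[0.03,0,-0.15],"turn":0,"grip":0},{"dp":[0,0,0],"turn":0,"grip":0},{"dp":[0,0,0],"turn":0,"grip":0}]' 20
python3 -c "from bench import manip;s=manip.read_state();print(s['force'],s['torque'])"
```

```text
clock: 14.45
tool_pos: [568.9, -270.0, 239.1]
tool_rot: [0.0, 0.735, 0.678, 0.0]
force: [0.4, 0.2, -3.2]
grip_width: 17.2
grip_force: 30.9
[ 0.42037928  0.18144316 -3.19287288] [-0.24369715  0.03370831  0.00091179]
```

```bash
cat >> h.py <<'E'
def pitch(f,yaw=4.6):
    d=snap('side',f);c=d['color'].astype(int);t=manip.read_state()['tool_pos']
    m=((c[:,:,0]>150)&(c[:,:,1]<70)&(c[:,:,2]<80)).astype(np.uint8)
    n,L,st,ce=cv2.connectedComponentsWithStats(m)
    u0,v0=proj(f,barpt(t,yaw,8,120,4))
    best=None
    for i in range(1,n):
        if st[i,4]>60 and abs(ce[i][0]-u0)<25 and abs(ce[i][1]-v0)<40: best=i
    if best is None: print('none',st[1:],u0,v0);return
    ys,xs=np.where(L==best);k=np.polyfit(xs,ys,1);print('obs n',len(xs),'x',xs.min(),xs.max(),'slope %.3f at285 %.1f'%(k[0],np.polyval(k,xs.mean())),xs.mean().round(1))
    for p in range(-4,25,4):
        q=np.array([proj(f,barpt(t,yaw,p,s,6)) for s in(178,90,51)]);kk=np.polyfit(q[:,0],q[:,1],1)
        print(p,'slope %.3f y %.1f'%(kk[0],np.polyval(kk,xs.mean())),'junction',q[0])
E
python3 -c "
from h import *
pitch('s5')"
```

```text
none [[ 487   86    1    1    1]
 [  98   98   48   92  969]
 [ 166  130   22   19   46]
 [ 165  136    6    7   11]
 [ 172  140    2    1    2]
 [ 172  144    1    1    1]
 [   0  179   95   30 1053]
 [ 286  209   17   10   48]
 [ 304  218    1    1    1]
 [ 303  220    4    3    9]
 [ 332  225   14    7   31]
 [ 347  224    4    3    6]
 [ 328  231    2    2    2]
 [ 331  232    2    1    2]
 [ 338  294    1    1    1]] 296.5 218.1
```

```bash
sed -i 's/st\[i,4\]>60/st[i,4]>30/;s/\[0\]>150)&(c\[:,:,1\]<70)&(c\[:,:,2\]<80)/[0]>120)\&(c[:,:,1]<80)\&(c[:,:,2]<90)/' h.py
python3 -c "
from h import *
pitch('s5')"
```

```text
obs n 62 x 286 306 slope 0.601 at285 215.0 296.2
-4 slope 0.834 y 210.7 junction [286.8 202.8]
0 slope 0.723 y 212.9 junction [286.8 206.1]
4 slope 0.617 y 215.2 junction [286.9 209.4]
8 slope 0.516 y 217.5 junction [287.2 212.8]
12 slope 0.409 y 219.8 junction [287.5 216.2]
16 slope 0.301 y 222.2 junction [288.1 219.7]
20 slope 0.188 y 224.6 junction [288.7 223.2]
24 slope 0.079 y 227.1 junction [289.5 226.6]
```

```bash
python3 -m handwheel '[{"dp":[0.02,0,-0.1],"turn":0,"grip":0},{"dp":[0.02,0,-0.12],"turn":0,"grip":0},{"dp":[0.02,0,-0.12],"turn":0,"grip":0},{"dp":[0.02,0,-0.12],"turn":0,"grip":0},{"dp":[0.02,0,-0.12],"turn":0,"grip":0},{"dp":[0.03,0,-0.12],"turn":0,"grip":0},{"dp":[0,0,0],"turn":0,"grip":0},{"dp":[0,0,0],"turn":0,"grip":0}]' 20
python3 -c "
from h import *
s=manip.read_state();print(s['force'],s['torque'])
pitch('s6')"
```

```text
clock: 15.22
tool_pos: [569.3, -266.2, 260.1]
tool_rot: [0.0, 0.735, 0.678, 0.0]
force: [0.6, 0.2, -3.3]
grip_width: 17.4
grip_force: 30.7
[ 0.56938962  0.20436538 -3.28412424] [-0.13753478 -0.03484057 -0.01288082]
obs n 39 x 286 303 slope 0.401 at285 211.3 294.2
-4 slope 0.816 y 203.1 junction [286.5 196.8]
0 slope 0.704 y 205.6 junction [286.5 200.2]
4 slope 0.593 y 208.1 junction [286.6 203.6]
8 slope 0.491 y 210.6 junction [286.8 207. ]
12 slope 0.386 y 213.1 junction [287.2 210.4]
16 slope 0.280 y 215.7 junction [287.7 213.9]
20 slope 0.168 y 218.4 junction [288.4 217.4]
24 slope 0.054 y 221.2 junction [289.2 220.9]
```

```bash
python3 -m handwheel '[{"dp":[0.04,0,-0.14],"turn":0,"grip":0},{"dp":[0.04,0,-0.14],"turn":0,"grip":0},{"dp":[0.05,0,-0.14],"turn":0,"grip":0},{"dp":[0.05,0,-0.14],"turn":0,"grip":0},{"dp":[0.05,0,-0.14],"turn":0,"grip":0},{"dp":[0.06,0,-0.14],"turn":0,"grip":0},{"dp":[0,0,0],"turn":0,"grip":0},{"dp":[0,0,0],"turn":0,"grip":0}]' 20
python3 -c "
from h import *
s=manip.read_state();print(s['force'],s['torque'])
pitch('s7')"
```

```text
clock: 15.93
tool_pos: [570.0, -257.3, 285.3]
tool_rot: [0.0, 0.735, 0.678, 0.0]
force: [-0.5, -0.6, -3.8]
grip_width: 17.4
grip_force: 30.6
[-0.48764511 -0.59418627 -3.81696332] [-0.19523226 -0.02832178 -0.02554646]
none [[ 487   86    1    1    1]
 [  99   98   42   90  898]
 [ 160  125   28   24   95]
 [ 172  140    2    1    2]
 [   0  179   95   30 1052]
 [  98  189    2    1    2]
 [ 287  207   13    4   24]
 [ 301  210    5    3    7]
 [ 332  225   14    7   29]
 [ 347  225    2    2    3]
 [ 350  225    1    1    1]
 [ 328  231    2    2    2]
 [ 331  232    2    1    2]
 [ 338  294    1    1    1]] 295.1 204.4
```

```bash
python3 -m handwheel '[{"dp":[0,0,0],"turn":0,"grip":0},{"dp":[0,0,0.08],"turn":0,"grip":0},{"dp":[0,0,0.1],"turn":0,"grip":0},{"dp":[0,0,0.1],"turn":0,"grip":0},{"dp":[0,0,0.05],"turn":0,"grip":0},{"dp":[0,0,0],"turn":0,"grip":0},{"dp":[0,0,0],"turn":0,"grip":0},{"dp":[0,0,0],"turn":0,"grip":0}]' 45
python3 -c "
from h import *
s=manip.read_state();print(s['force'],s['torque'])
pitch('s8')"
```

```text
clock: 16.65
tool_pos: [569.9, -257.6, 274.9]
tool_rot: [0.0, 0.735, 0.678, 0.0]
force: [-0.4, -0.1, -3.7]
grip_width: 17.2
grip_force: 50.7
[-0.38285166 -0.14888496 -3.66568269] [-0.16855799  0.03388302  0.01264217]
none [[ 487   86    1    1    1]
 [  99   98   43   90  907]
 [ 161  125   27   24   80]
 [ 170  136    1    1    1]
 [ 170  138    3    1    3]
 [ 172  140    1    1    1]
 [   0  179   95   30 1052]
 [  98  189    2    1    2]
 [ 286  209   15    5   27]
 [ 301  213    6    3    9]
 [ 332  225   14    7   32]
 [ 347  224    2    3    4]
 [ 350  225    1    1    1]
 [ 328  231    5    2    5]
 [ 338  294    1    1    1]] 295.0 207.1
```

```bash
cat > f.py <<'E'
from bench import manip
s=manip.read_state();print(s['tool_pos'].round(1),s['force'].round(1),s['torque'].round(2))
E
python3 -m handwheel '[{"dp":[0,0,0.06],"turn":0,"grip":0},{"dp":[0,0,0],"turn":0,"grip":0},{"dp":[0,0,0],"turn":0,"grip":0},{"dp":[0,0,0],"turn":0,"grip":0},{"dp":[0,0,0],"turn":0,"grip":0},{"dp":[0,0,0],"turn":0,"grip":0},{"dp":[0,0,0],"turn":0,"grip":0},{"dp":[0,0,0],"turn":0,"grip":0}]' 45 >/dev/null; python3 f.py
python3 -m handwheel '[{"dp":[0,0,0.06],"turn":0,"grip":0},{"dp":[0,0,0],"turn":0,"grip":0},{"dp":[0,0,0],"turn":0,"grip":0},{"dp":[0,0,0],"turn":0,"grip":0},{"dp":[0,0,0],"turn":0,"grip":0},{"dp":[0,0,0],"turn":0,"grip":0},{"dp":[0,0,0],"turn":0,"grip":0},{"dp":[0,0,0],"turn":0,"grip":0}]' 45 >/dev/null; python3 f.py
```

```text
[ 569.8 -257.5  273.1] [ 0.3  0.2 -3.6] [-0.1   0.06  0.04]
[ 569.9 -257.5  271.4] [ 0.7 -0.6 -0.5] [ 0.2  -0.1  -0.07]
```

```bash
python3 -m handwheel '[{"dp":[0,0,-0.03],"turn":0,"grip":0},{"dp":[0.07,0,0.02],"turn":0,"grip":0},{"dp":[0.07,0,0.02],"turn":0,"grip":0},{"dp":[0.07,0,0.02],"turn":0,"grip":0},{"dp":[0.07,0,0.02],"turn":0,"grip":0},{"dp":[0.06,0,0.02],"turn":0,"grip":0},{"dp":[0,0,0],"turn":0,"grip":0},{"dp":[0,0,0],"turn":0,"grip":0}]' 45 >/dev/null; python3 f.py
python3 -m handwheel '[{"dp":[0.03,0,0.01],"turn":0,"grip":0},{"dp":[0.03,0,0.01],"turn":0,"grip":0},{"dp":[0,0,0],"turn":0,"grip":0},{"dp":[0,0,0],"turn":0,"grip":0},{"dp":[0,0,0],"turn":0,"grip":0},{"dp":[0,0,0],"turn":0,"grip":0},{"dp":[0,0,0],"turn":0,"grip":0},{"dp":[0,0,0],"turn":0,"grip":0}]' 45 >/dev/null; python3 f.py
```

```text
[ 570.6 -246.9  269. ] [-0.1  0.8 -1.9] [ 0.18 -0.08  0.02]
[ 570.8 -245.6  268.6] [ 0.7  0.1 -1.6] [ 0.12 -0.03 -0.02]
```

```bash
python3 -m handwheel '[{"dp":[0.03,0,0.01],"turn":0,"grip":0},{"dp":[0.02,0,0.006],"turn":0,"grip":0},{"dp":[0,0,0],"turn":0,"grip":0},{"dp":[0,0,0],"turn":0,"grip":0},{"dp":[0,0,0],"turn":0,"grip":0},{"dp":[0,0,0],"turn":0,"grip":0},{"dp":[0,0,0],"turn":0,"grip":0},{"dp":[0,0,0],"turn":0,"grip":0}]' 45 >/dev/null; python3 f.py
python3 -m handwheel '[{"dp":[0.03,0,0.01],"turn":0,"grip":0},{"dp":[0.02,0,0.006],"turn":0,"grip":0},{"dp":[0,0,0],"turn":0,"grip":0},{"dp":[0,0,0],"turn":0,"grip":0},{"dp":[0,0,0],"turn":0,"grip":0},{"dp":[0,0,0],"turn":0,"grip":0},{"dp":[0,0,0],"turn":0,"grip":0},{"dp":[0,0,0],"turn":0,"grip":0}]' 45 >/dev/null; python3 f.py
```

```text
[ 571.  -244.   268.1] [ 0.   0.5 -2. ] [ 0.09 -0.07 -0.05]
[ 571.1 -242.5  267.6] [ 0.8 -0.2 -1.6] [ 0.16 -0.02  0.03]
```

```bash
python3 -m handwheel '[{"dp":[0.03,0,0.01],"turn":0,"grip":0},{"dp":[0.02,0,0.006],"turn":0,"grip":0},{"dp":[0,0,0],"turn":0,"grip":0},{"dp":[0,0,0],"turn":0,"grip":0},{"dp":[0,0,0],"turn":0,"grip":0},{"dp":[0,0,0],"turn":0,"grip":0},{"dp":[0,0,0],"turn":0,"grip":0},{"dp":[0,0,0],"turn":0,"grip":0}]' 45 >/dev/null; python3 f.py
```

```text
[ 571.2 -241.   267.2] [ 0.6 -0.  -1.5] [ 0.13 -0.04 -0.03]
```

```bash
python3 -m handwheel '[{"dp":[0.03,0,0.01],"turn":0,"grip":0},{"dp":[0.02,0,0.006],"turn":0,"grip":0},{"dp":[0,0,0],"turn":0,"grip":0},{"dp":[0,0,0],"turn":0,"grip":0},{"dp":[0,0,0],"turn":0,"grip":0},{"dp":[0,0,0],"turn":0,"grip":0},{"dp":[0,0,0],"turn":0,"grip":0},{"dp":[0,0,0],"turn":0,"grip":0}]' 45 >/dev/null; python3 f.py
python3 -m handwheel '[{"dp":[0.03,0,0.01],"turn":0,"grip":0},{"dp":[0.02,0,0.006],"turn":0,"grip":0},{"dp":[0,0,0],"turn":0,"grip":0},{"dp":[0,0,0],"turn":0,"grip":0},{"dp":[0,0,0],"turn":0,"grip":0},{"dp":[0,0,0],"turn":0,"grip":0},{"dp":[0,0,0],"turn":0,"grip":0},{"dp":[0,0,0],"turn":0,"grip":0}]' 45 >/dev/null; python3 f.py
```

```text
[ 571.3 -239.5  266.7] [ 0.5 -0.4 -1.2] [ 0.08 -0.02 -0.02]
[ 571.5 -238.9  266.7] [-1.2 -5.9  0.7] [-0.65  0.2   0.04]
```

```bash
python3 -m handwheel '[{"dp":[0.03,0,0.01],"turn":0,"grip":0},{"dp":[0.02,0,0.006],"turn":0,"grip":0},{"dp":[0,0,0],"turn":0,"grip":0},{"dp":[0,0,0],"turn":0,"grip":0},{"dp":[0,0,0],"turn":0,"grip":0},{"dp":[0,0,0],"turn":0,"grip":0},{"dp":[0,0,0],"turn":0,"grip":0},{"dp":[0,0,0],"turn":0,"grip":0}]' 45 >/dev/null; python3 f.py
```

```text
[ 571.7 -238.4  266.7] [-1.7 -7.5  1.9] [-1.04  0.28  0.14]
```

```bash
python3 -m handwheel '[{"dp":[-0.05,0,-0.015],"turn":0,"grip":0},{"dp":[-0.05,0,-0.015],"turn":0,"grip":0},{"dp":[-0.04,0,-0.012],"turn":0,"grip":0},{"dp":[0,0,0],"turn":0,"grip":0},{"dp":[0,0,0],"turn":0,"grip":0},{"dp":[0,0,0],"turn":0,"grip":0},{"dp":[0,0,0],"turn":0,"grip":0},{"dp":[0,0,0],"turn":0,"grip":0}]' 45 >/dev/null; python3 f.py
python3 -c "
from h import *
c=snap('side','s9')['color'];snap('top','t9')
m=((c[:,:,0]>150)&(c[:,:,1]>110)&(c[:,:,2]<70)).astype(np.uint8)
n,L,st,ce=cv2.connectedComponentsWithStats(m)
print([(st[i].tolist(),ce[i].round(1).tolist()) for i in range(1,n) if st[i,4]>8])"
```

```text
[ 571.1 -240.3  266.7] [ 0.2  0.4 -1.9] [ 0.32 -0.02 -0.03]
[([83, 185, 5, 5, 16], [84.8, 186.9]), ([44, 187, 17, 9, 42], [52.2, 191.1]), ([271, 210, 4, 3, 10], [272.3, 210.8]), ([46, 376, 22, 8, 83], [58.5, 380.3])]
```

```bash
python3 -m handwheel '[{"dp":[-0.06,0,-0.02],"turn":0,"grip":0},{"dp":[0,0,0],"turn":0,"grip":0},{"dp":[-0.03,0,0.06],"turn":0,"grip":0},{"dp":[-0.03,0,0.06],"turn":0,"grip":0},{"dp":[-0.03,0,0.06],"turn":0,"grip":0},{"dp":[-0.026,0,0.06],"turn":0,"grip":0},{"dp":[0,0,0],"turn":0,"grip":0},{"dp":[0,0,0],"turn":0,"grip":0}]' 45 >/dev/null; python3 f.py
python3 -m handwheel '[{"dp":[-0.024,0,0.06],"turn":0,"grip":0},{"dp":[-0.024,0,0.06],"turn":0,"grip":0},{"dp":[-0.024,0,0.06],"turn":0,"grip":0},{"dp":[-0.022,0,0.06],"turn":0,"grip":0},{"dp":[-0.022,0,0.06],"turn":0,"grip":0},{"dp":[-0.02,0,0.06],"turn":0,"grip":0},{"dp":[0,0,0],"turn":0,"grip":0},{"dp":[0,0,0],"turn":0,"grip":0}]' 45 >/dev/null; python3 f.py
python3 -c "
from h import *
pitch('s10')"
```

```text
[ 570.8 -246.1  260.3] [0.2 1.1 0.8] [0.66 0.08 0.07]
[ 570.6 -250.3  249.5] [-0.7  2.8  3.8] [ 0.71 -0.03 -0.02]
obs n 38 x 284 300 slope 0.410 at285 212.4 291.5
-4 slope 0.825 y 204.0 junction [283.9 197.8]
0 slope 0.713 y 206.5 junction [283.9 201.1]
4 slope 0.607 y 208.9 junction [284.  204.4]
8 slope 0.497 y 211.4 junction [284.3 207.8]
12 slope 0.396 y 213.9 junction [284.7 211.2]
16 slope 0.287 y 216.4 junction [285.2 214.6]
20 slope 0.172 y 219.1 junction [285.8 218.1]
24 slope 0.060 y 221.8 junction [286.6 221.5]
```

```bash
python3 -m handwheel '[{"dp":[-0.015,0,0.06],"turn":0,"grip":0},{"dp":[-0.015,0,0.06],"turn":0,"grip":0},{"dp":[-0.015,0,0.06],"turn":0,"grip":0},{"dp":[-0.015,0,0.06],"turn":0,"grip":0},{"dp":[-0.015,0,0.06],"turn":0,"grip":0},{"dp":[-0.015,0,0.06],"turn":0,"grip":0},{"dp":[0,0,0],"turn":0,"grip":0},{"dp":[0,0,0],"turn":0,"grip":0}]' 50 >/dev/null; python3 f.py
python3 -m handwheel '[{"dp":[-0.012,0,0.06],"turn":0,"grip":0},{"dp":[-0.012,0,0.06],"turn":0,"grip":0},{"dp":[-0.012,0,0.06],"turn":0,"grip":0},{"dp":[-0.012,0,0.06],"turn":0,"grip":0},{"dp":[-0.01,0,0.06],"turn":0,"grip":0},{"dp":[-0.01,0,0.06],"turn":0,"grip":0},{"dp":[0,0,0],"turn":0,"grip":0},{"dp":[0,0,0],"turn":0,"grip":0}]' 50 >/dev/null; python3 f.py
python3 -c "
from h import *
pitch('s11')"
```

```text
[ 570.3 -253.4  238.7] [-0.7 -1.3  3.5] [0.28 0.1  0.07]
[ 570.2 -255.6  228.3] [-1.  -2.1  5.3] [0.05 0.15 0.1 ]
obs n 52 x 284 300 slope 0.623 at285 213.9 291.5
-4 slope 0.845 y 209.7 junction [284.5 203.8]
0 slope 0.735 y 212.2 junction [284.5 207.1]
4 slope 0.626 y 214.7 junction [284.6 210.4]
8 slope 0.522 y 217.2 junction [284.9 213.7]
12 slope 0.415 y 219.7 junction [285.3 217.1]
16 slope 0.312 y 222.3 junction [285.8 220.5]
20 slope 0.197 y 225.0 junction [286.4 224. ]
24 slope 0.081 y 227.8 junction [287.2 227.4]
```

```bash
python3 -m handwheel '[{"dp":[-0.008,0,0.06],"turn":0,"grip":0},{"dp":[-0.008,0,0.06],"turn":0,"grip":0},{"dp":[-0.008,0,0.06],"turn":0,"grip":0},{"dp":[-0.006,0,0.06],"turn":0,"grip":0},{"dp":[-0.006,0,0.06],"turn":0,"grip":0},{"dp":[-0.006,0,0.06],"turn":0,"grip":0},{"dp":[0,0,0],"turn":0,"grip":0},{"dp":[0,0,0],"turn":0,"grip":0}]' 50 >/dev/null; python3 f.py
python3 -m handwheel '[{"dp":[-0.004,0,0.05],"turn":0,"grip":0},{"dp":[-0.004,0,0.05],"turn":0,"grip":0},{"dp":[-0.004,0,0.05],"turn":0,"grip":0},{"dp":[0,0,0],"turn":0,"grip":0},{"dp":[0,0,0],"turn":0,"grip":0},{"dp":[0,0,0],"turn":0,"grip":0},{"dp":[0,0,0],"turn":0,"grip":0},{"dp":[0,0,0],"turn":0,"grip":0}]' 50; python3 f.py
python3 -c "
from h import *
pitch('s12')
b=cv2.imread('pics/s12.png')
a=cv2.imread('pics/s9.png')
Q=lambda i:cv2.resize(i[170:245,240:320],None,fx=5,fy=5,interpolation=cv2.INTER_CUBIC)
cv2.imwrite('pics/c12.png',np.hstack([Q(a),Q(b)]))"
```

```text
[ 570.1 -257.2  217.7] [-1.1 -3.7  6.2] [-0.02  0.16  0.15]
clock: 28.23
tool_pos: [570.2, -257.6, 213.4]
tool_rot: [0.002, 0.735, 0.679, -0.001]
force: [-0.9, -2.7, 5.6]
grip_width: 16.9
grip_force: 52.7
[ 570.2 -257.6  213.4] [-0.9 -2.7  5.6] [-0.07  0.21  0.15]
obs n 76 x 284 304 slope 0.785 at285 216.4 293.6
-4 slope 0.859 y 215.4 junction [284.7 207.8]
0 slope 0.746 y 217.7 junction [284.7 211.1]
4 slope 0.639 y 220.0 junction [284.8 214.4]
8 slope 0.538 y 222.2 junction [285.1 217.7]
12 slope 0.430 y 224.6 junction [285.4 221.1]
16 slope 0.321 y 226.9 junction [285.9 224.5]
20 slope 0.213 y 229.4 junction [286.6 227.9]
24 slope 0.100 y 231.9 junction [287.3 231.3]
```

View pics/c12.png

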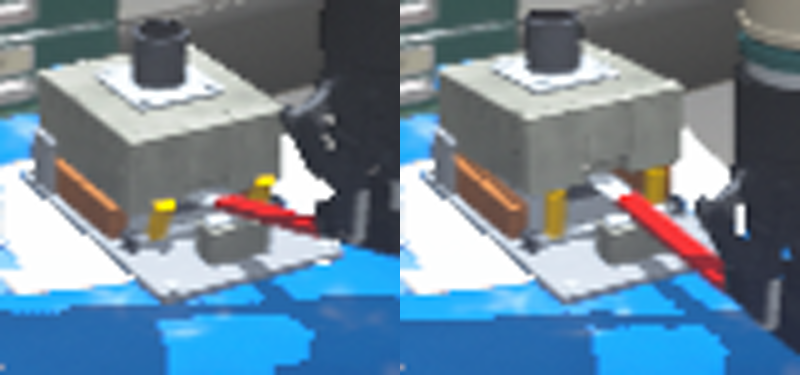

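The right half of the picture shows both yellow legs upright under the lifted base, at (555,212) and (655,186). The left half is the view before levering, with the legs still leaning out. I'll let it down slowly.

```bash
python3 -m handwheel '[{"dp":[0,0,-0.025],"turn":0,"grip":0},{"dp":[0,0,-0.025],"turn":0,"grip":0},{"dp":[0.003,0,-0.025],"turn":0,"grip":0},{"dp":[0.003,0,-0.025],"turn":0,"grip":0},{"dp":[0.003,0,-0.025],"turn":0,"grip":0},{"dp":[0.003,0,-0.025],"turn":0,"grip":0},{"dp":[0.003,0,-0.025],"turn":0,"grip":0},{"dp":[0.003,0,-0.025],"turn":0,"grip":0}]' 50 >/dev/null; python3 f.py
python3 -m handwheel '[{"dp":[0.005,0,-0.025],"turn":0,"grip":0},{"dp":[0.005,0,-0.025],"turn":0,"grip":0},{"dp":[0.005,0,-0.025],"turn":0,"grip":0},{"dp":[0.005,0,-0.025],"turn":0,"grip":0},{"dp":[0.005,0,-0.025],"turn":0,"grip":0},{"dp":[0.005,0,-0.025],"turn":0,"grip":0},{"dp":[0,0,0],"turn":0,"grip":0},{"dp":[0,0,0],"turn":0,"grip":0}]' 50 >/dev/null; python3 f.py
```

```text
[ 570.1 -257.2  218.4] [ 0.1 -6.4 -0.8] [-1.48  0.13  0.19]
[ 569.8 -254.8  222.5] [-0.1 -3.5 -5.4] [-0.85  0.05 -0.01]
```

```bash
python3 -m handwheel '[{"dp":[-0.04,0,0],"turn":0,"grip":0},{"dp":[-0.06,0,0],"turn":0,"grip":0},{"dp":[-0.08,0,0],"turn":0,"grip":0},{"dp":[-0.08,0,0],"turn":0,"grip":0},{"dp":[0,0,0],"turn":0,"grip":0},{"dp":[0,0,0],"turn":0,"grip":0},{"dp":[0,0,0],"turn":0,"grip":0},{"dp":[0,0,0],"turn":0,"grip":0}]' 50 >/dev/null; python3 f.py
python3 -c "
from h import *
pitch('s13')
snap('side','s13')
a=cv2.imread('pics/s12.png').astype(int);b=cv2.imread('pics/s13.png').astype(int)
# base vertical shift by template
t=cv2.imread('pics/s12.png')[172:200,258:285];r=cv2.matchTemplate(cv2.imread('pics/s13.png')[160:215,248:295],t,cv2.TM_CCOEFF_NORMED);print(cv2.minMaxLoc(r))"
```

```text
[ 569.4 -262.9  223.3] [ 0.2 -1.2 -3.2] [-0.5   0.06  0.08]
obs n 70 x 285 305 slope 0.734 at285 216.2 294.7
-4 slope 0.848 y 213.7 junction [285.5 205.9]
0 slope 0.738 y 216.0 junction [285.5 209.2]
4 slope 0.630 y 218.2 junction [285.6 212.5]
8 slope 0.524 y 220.5 junction [285.9 215.9]
12 slope 0.421 y 222.8 junction [286.3 219.3]
16 slope 0.314 y 225.2 junction [286.8 222.7]
20 slope 0.205 y 227.6 junction [287.4 226.1]
24 slope 0.095 y 230.1 junction [288.2 229.5]
(-0.5118523836135864, 0.9396499395370483, (16, 1), (10, 12))
```

```bash
python3 -m handwheel '[{"dp":[-0.2,0,0],"turn":0,"grip":0},{"dp":[-0.35,0,0],"turn":0,"grip":0},{"dp":[-0.5,0,0],"turn":0,"grip":0},{"dp":[-0.6,0,0],"turn":0,"grip":0},{"dp":[-0.6,0,0],"turn":0,"grip":0},{"dp":[-0.5,0,0],"turn":0,"grip":0},{"dp":[-0.25,0,0],"turn":0,"grip":0},{"dp":[0,0,0],"turn":0,"grip":0}]' 50 >/dev/null; python3 f.py
python3 -m handwheel '[{"dp":[0,0,-0.4],"turn":0,"grip":0},{"dp":[0,0,-0.6],"turn":0,"grip":0},{"dp":[0,0,-0.4],"turn":0,"grip":0},{"dp":[0,-0.5,0],"turn":0,"grip":0},{"dp":[0,-0.8,0],"turn":0,"grip":0},{"dp":[0,-0.9,0],"turn":0,"grip":0},{"dp":[0.3,-0.9,0],"turn":0,"grip":0},{"dp":[0.4,-0.8,0],"turn":0,"grip":0}]' 50 >/dev/null; python3 f.py
python3 -m handwheel '[{"dp":[0.3,-0.7,0],"turn":0,"grip":0},{"dp":[0,-0.4,0],"turn":0,"grip":0},{"dp":[0,0,0],"turn":0,"grip":0},{"dp":[0,0,0],"turn":0,"grip":0},{"dp":[0,0,0],"turn":0,"grip":0},{"dp":[0,0,0],"turn":0,"grip":0},{"dp":[0,0,0],"turn":0,"grip":0},{"dp":[0,0,0],"turn":0,"grip":0}]' 50 >/dev/null; python3 f.py
python3 -c "
from h import *
pitch('s14')"
```

```text
[ 561.9 -355.5  223.1] [-0.6 -0.4 -3.4] [-0.13  0.03 -0.  ]
[ 446.1 -321.5  266.2] [-0.5  0.  -2.5] [-0.19  0.02  0.01]
[ 415.8 -310.9  265.1] [ 0.1  0.3 -3.7] [-0.16  0.03 -0.  ]
obs n 96 x 256 275 slope 0.856 at285 222.4 265.6
-4 slope 0.962 y 220.0 junction [256.6 211.4]
0 slope 0.855 y 222.5 junction [256.7 214.9]
4 slope 0.735 y 225.0 junction [256.9 218.6]
8 slope 0.624 y 227.5 junction [257.3 222.3]
12 slope 0.505 y 230.0 junction [257.7 226. ]
16 slope 0.396 y 232.5 junction [258.4 229.7]
20 slope 0.271 y 235.2 junction [259.1 233.5]
24 slope 0.144 y 238.1 junction [259.9 237.3]
```

```bash
python3 -m handwheel '[{"dp":[0,0,0.4],"turn":0,"grip":0},{"dp":[0,0,0.6],"turn":0,"grip":0},{"dp":[0,0,0.6],"turn":0,"grip":0},{"dp":[0,0,0.5],"turn":0,"grip":0},{"dp":[0,0,0.3],"turn":0,"grip":0},{"dp":[0,0,0.2],"turn":0,"grip":0},{"dp":[0,0,0.1],"turn":0,"grip":0},{"dp":[0,0,0],"turn":0,"grip":0}]' 50 >/dev/null; python3 f.py
python3 -m handwheel '[{"dp":[0,0,0.03],"turn":0,"grip":0},{"dp":[0,0,0.03],"turn":0,"grip":0},{"dp":[0,0,0.03],"turn":0,"grip":0},{"dp":[0,0,0],"turn":0,"grip":0},{"dp":[0,0,0],"turn":0,"grip":0},{"dp":[0,0,0],"turn":0,"grip":0},{"dp":[0,0,0],"turn":0,"grip":0},{"dp":[0,0,0],"turn":0,"grip":0}]' 50 >/dev/null; python3 f.py
```

```text
[ 415.3 -310.7  183.9] [ 0.3 -0.7 -3. ] [-0.17  0.04  0.05]
[ 415.1 -310.6  181.6] [ 0.  -0.8 -3.2] [-0.12  0.03 -0.02]
```

```bash
python3 -m handwheel '[{"dp":[0,0,0.03],"turn":0,"grip":0},{"dp":[0,0,0.03],"turn":0,"grip":0},{"dp":[0,0,0.02],"turn":0,"grip":0},{"dp":[0,0,0],"turn":0,"grip":0},{"dp":[0,0,0],"turn":0,"grip":0},{"dp":[0,0,0],"turn":0,"grip":0},{"dp":[0,0,0],"turn":0,"grip":0},{"dp":[0,0,0],"turn":0,"grip":0}]' 50 >/dev/null; python3 f.py
```

```text
[ 415.1 -310.5  180. ] [-1.4  1.   5.7] [-0.03  0.31 -0.  ]
```

Touching the table. I release, rise clear and check.

```bash
python3 -m handwheel '[{"dp":[0,0,0],"turn":0,"grip":0.25},{"dp":[0,0,0],"turn":0,"grip":0.3},{"dp":[0,0,0],"turn":0,"grip":0.4},{"dp":[0,0,0],"turn":0,"grip":0.5},{"dp":[0,0,0],"turn":0,"grip":0.6},{"dp":[0,0,0],"turn":0,"grip":0.6},{"dp":[0,0,0],"turn":0,"grip":0.6},{"dp":[0,0,0],"turn":0,"grip":0.6}]' 20
python3 -m handwheel '[{"dp":[0,0,-0.3],"turn":0,"grip":0.6},{"dp":[0,0,-0.7],"turn":0,"grip":0.6},{"dp":[0,0,-0.9],"turn":0,"grip":0.6},{"dp":[0,0,-0.9],"turn":0,"grip":0.6},{"dp":[0,0,-0.9],"turn":0,"grip":0.6},{"dp":[0,0,-0.9],"turn":0,"grip":0.6},{"dp":[0,0,-0.6],"turn":0,"grip":0.6},{"dp":[0,0,0],"turn":0,"grip":0.6}]' 20
python3 -c "
from h import *
b=snap('side','s15')['color'][:,:,::-1]
cv2.imwrite('pics/c15.png',cv2.resize(b[165:285,215:395],None,fx=4.4,fy=4.4,interpolation=cv2.INTER_CUBIC))"
```

```text
clock: 35.1
tool_pos: [415.1, -310.6, 179.0]
tool_rot: [-0.0, 0.735, 0.678, 0.0]
force: [0.3, 0.2, 0.6]
grip_width: 51.4
grip_force: 0.0
clock: 35.77
tool_pos: [416.0, -311.3, 340.1]
tool_rot: [0.005, 0.735, 0.678, 0.0]
force: [0.3, -0.6, -0.7]
grip_width: 51.3
grip_force: 0.0
```

View pics/c15.png

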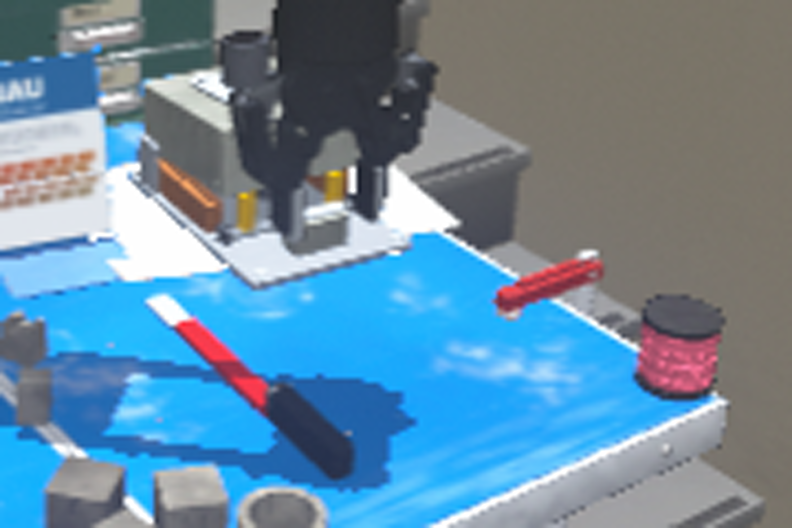

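The base stands on its upright prop legs at (246,212) and (335,188). The bar lies flat from (160,305) to (345,460), clear of the stand, and the reel is untouched at (680,345). I hand it in.

```bash
python3 -c "
from bench import manip
print(manip.close_job())"
```

```text
the job is handed in; nothing more can be done
None
```

The job is done and handed in at about 36 s: the base stands on its prop, the bar lies flat on the table clear of the stand, and the things around it were left alone; the stop was met at about 7.5 N.

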